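# Put the balance weights back in their cases

## Task

The balance check is finished: take the stack of four weights off the balance pan and put each weight, upright, down in the recess of its own case (each case is made to the size of its weight, steel weights in blue lining, brass in red). They are reference weights, so set them down gently and let none of them drop or topple; leave the brown bottle and the beaker where they stand.

Things in the scene. Friction and masses are not known exactly. Their poses are not given: they have to be found in the camera images.
- weight_500g: The largest weight of the set, polished steel, 500 g: an upright flat-ended cylinder, 56 mm in diameter and 25.5 mm high, with a fine groove around it. Origin: centre of its underside; z up along its axis. It is the bottom of the stack: it stands on the balance pan, whose top is 48 mm above the bench. The white balance is a fixed box, about 185 x 140 mm and 37 mm high, its display towards the robot; the pan is 116 mm across.
- weight_200g: The second largest weight, yellow brass, 200 g: an upright flat-ended cylinder, 42 mm in diameter and 17.5 mm high, with a fine groove around it. Origin: centre of its underside; z up along its axis. It stands on the 500 g weight.
- weight_100g: The third largest weight, polished steel, 100 g: an upright flat-ended cylinder, 29 mm in diameter and 19 mm high, with a fine groove around it. Origin: centre of its underside; z up along its axis. It stands on the 200 g weight.
- weight_20g: The smallest weight, yellow brass, 20 g: an upright flat-ended cylinder, 14 mm in diameter and 15.5 mm high, with a fine groove around it. Origin: centre of its underside; z up along its axis. It is the top of the stack, on the 100 g weight. Each weight of the stack is centred within 2 mm on the one below.
- case_500g: Fixed open wooden case of the 500g weight, 95 x 95 mm, 18 mm high, lined in blue. In its middle a round recess 65 mm across, 6 mm deep, rim bevelled 1.5 mm; its cream floor is 12 mm above the bench, so a seated weight stands proud. Origin: under the recess centre, at bench height; z up, x towards its lid, which lies open flat on the bench beside it (same size, 14 mm high, cream inside, centre 98 mm away).
- case_200g: Fixed open wooden case of the 200g weight, 81 x 81 mm, 18 mm high, lined in dark red. In its middle a round recess 51 mm across, 6 mm deep, rim bevelled 1.5 mm; its cream floor is 12 mm above the bench, so a seated weight stands proud. Origin: under the recess centre, at bench height; z up, x towards its lid, which lies open flat on the bench beside it (same size, 14 mm high, cream inside, centre 84 mm away).
- case_100g: Fixed open wooden case of the 100g weight, 68 x 68 mm, 18 mm high, lined in blue. In its middle a round recess 38 mm across, 6 mm deep, rim bevelled 1.5 mm; its cream floor is 12 mm above the bench, so a seated weight stands proud. Origin: under the recess centre, at bench height; z up, x towards its lid, which lies open flat on the bench beside it (same size, 14 mm high, cream inside, centre 71 mm away).
- case_20g: Fixed open wooden case of the 20g weight, 53 x 53 mm, 18 mm high, lined in dark red. In its middle a round recess 23 mm across, 6 mm deep, rim bevelled 1.5 mm; its cream floor is 12 mm above the bench, so a seated weight stands proud. Origin: under the recess centre, at bench height; z up, x towards its lid, which lies open flat on the bench beside it (same size, 14 mm high, cream inside, centre 56 mm away).
- beaker: Empty glass beaker, 50 mm in diameter and 70 mm high, standing on a fixed round blue magnetic stirrer (120 mm in diameter, 48 mm high). Leave it alone. Origin: centre of its underside.
- amber_bottle: Small brown glass bottle with a brass-coloured cap, 46 mm in diameter and 95 mm high, standing on the bench. Leave it alone. Origin: centre of its underside.
Things that resemble listed ones, but are neither listed nor needed, are in the scene too. Leave any green look-alike of the weight_200g alone. Leave any orange or pink look-alike of the case_500g alone.

How it is judged (in metres and radians):
At the end, for the whole second after the job is handed in: Each of the four weights stands upright (within 0.1 rad) and at rest, let go, on the floor of the recess of its own case: its centre within 8 mm of the recess centre and its underside within 3 mm of the recess floor (horizontal distance between weight_500g and case_500g below 0.008 m and z of weight_500g in the frame of case_500g between 0.009 and 0.0145 m and angle between each of weight_500g, weight_200g, weight_100g, weight_20g's own z axis and vertical below 0.1 rad and linear speed of each of weight_500g, weight_200g, weight_100g, weight_20g below 0.02 m/s and angular speed of each of weight_500g, weight_200g, weight_100g, weight_20g below 0.3 rad/s and horizontal distance between weight_200g and case_200g below 0.008 m and z of weight_200g in the frame of case_200g between 0.009 and 0.0145 m and horizontal distance between weight_100g and case_100g below 0.008 m and z of weight_100g in the frame of case_100g between 0.009 and 0.0145 m and horizontal distance between weight_20g and case_20g below 0.008 m and z of weight_20g in the frame of case_20g between 0.009 and 0.0145 m); the robot touches nothing.
It fails at once if A weight falls freely, let go by the fingers and moving faster than 0.7 m/s (a drop of about 25 mm) ((linear speed of weight_500g above 0.7 m/s and contact force between the fingers and weight_500g below 0.05 N) or (linear speed of weight_200g above 0.7 m/s and contact force between the fingers and weight_200g below 0.05 N) or (linear speed of weight_100g above 0.7 m/s and contact force between the fingers and weight_100g below 0.05 N) or (linear speed of weight_20g above 0.7 m/s and contact force between the fingers and weight_20g below 0.05 N)).
It fails at once if A weight topples (leans by more than 1 rad) (angle between any of weight_500g, weight_200g, weight_100g, weight_20g's own z axis and vertical above 1 rad).
It fails at once if The brown bottle or the beaker is moved by more than 15 mm (distance of any of beaker, amber_bottle from where it was at the start of the episode above 0.015 m).
It also fails if it takes over 120 s, if anything falls off the work surface, if the arm or the gripper's body presses on something with over 40 N, if the wrist force passes 120 N, or if a joint passes its speed limit or range.

## Robot

A 6-joint arm with a two-finger parallel gripper is mounted at the origin on the work surface. World frame = base frame: x ahead of the robot, y to its left, z up, the work surface at z = 0. Lengths are in mm, angles in rad, forces in N, time in s.
With the tool pointing down it reaches from about 350 to 875 mm from the base axis. Payload 4.2 kg.
Tool frame: the origin (TCP) lies on the centre line of the jaws, within the pads' length; the fingertips stand robot.tip_extent ahead of it and the grasp point (between the pads) lies 3 mm ahead of it (robot.tip_extent is the distance from the TCP to the fingertips, in mm); z points along the fingers, y is the line along which they close (so a half turn about z gives the same grasp; the last joint's range is limited). The gripper opens to 85 mm and grips with 20 to 120 N. Pads are 22 mm wide; open, the fingers measure 114 mm over their backs; the gripper's body (76 mm by 85 mm) begins 54 mm behind the grasp point. The pads swing forward as they close: fully open they stand 13 mm farther back than shut.
Start: joints at [-1.019, 0.385, 0.008, 0, -1.194, -0.259], TCP at [180.412, -598.373, 253.312] pointing down, gripper open.
Joint ranges: [-3.14, 3.14], [-1.21, 2.06], [-1.07, 1.41], [-3.16, 2.05], [-2.99, -0.16], [-3.1, 3.1]. Speed limits (rad/s): [2.79, 2.79, 3.14, 3.14, 3.14, 3.14].

## Interface

Orientations are given as a unit quaternion [x, y, z, w].
In Python, from rig import robot gives the robot as it stands.
- The arm moves only by the tool carry_out, never from a script. Its argument "steps" is one flat list of numbers, 6 for each row, row after row: the shift along the tool's x, y, z in cm, then the turn, a rotation vector about the tool's x, y, z in rad. A call has 1 to 8 rows; each row shifts and turns the commanded pose from where the row before left it, along the tool's axes as they then stand; what a row does not reach is not made up. A row lasts 1/12 s, in which the tool goes at most 41.7 mm and 7.16 degrees, less where a joint would pass 70% of its speed; a pose out of reach is approached as far as the arm can. A call is refused whole if a number of a shift passes 4.17 or a number of a turn 0.125, either way. A call with a gripper value outside its range is refused whole. "grip" is the opening, from -1 (shut) to 1 (fully open), set as the call begins (left out, the last holds). The fingers move at their own pace and stop on an object; "newtons" is the grip in N (left out, the last holds). Time passes only in rows, so rows that do not move let the fingers close. It gives the time, the measured TCP pose, the force, the opening and the grip force at its end, in the units of the state.
- robot.get_state(): the state, without advancing time (a new reading comes with each control period).
- robot.snapshot(name): name is "scene" or "side" or "wrist"; returns a dict with "pixels" (480x640x3 uint8, red, green, blue), "camera_matrix" (3x3 intrinsics, pixels), "eye" and "attitude" of the camera in the world. Camera axes: x right, y down, z forward; pixel columns grow to the right and rows downward; lengths in mm; the calibration is good to about 2 mm. A picture is of the moment at which its call begins. There is no depth.
- robot.close_job(): hands the job in; it is judged then, once.
The state is a dict: "clock": time; "joint_positions": joint angles; "joint_vel": joint speeds; "tau": joint torques, N m; "tool_pos": TCP position; "eef_rot": TCP orientation; "wrist_force": force on the tool from outside, world axes, zero at the start; "torque": the same for the moment, N m; "gripper_width": finger opening in mm; "grasp_force": force on a finger pad.
Only numpy, scipy, OpenCV 4.12 (cv2) and the standard library are available. Lean on these libraries where they do the work, as an engineer would, in place of code of your own. Each camera call takes 0.05 s, during which the arm holds its last target. There are 200 camera calls.

## Working session

There is one attempt and no reset: what is moved stays moved. The work goes in short steps, Python scripts to look and compute and a tool call to move; the robot and the scene stay as the last step left them, time stands still between calls to the robot, and variables do not carry over. Pictures are saved under pics/ and viewed, at most 15 in all, crops included, and the job is handed in when it is done.

Besides the shell and the picture viewer there is one more tool, called after "Emit:" as name(argument=value, ...) on one line, values as JSON. carry_out: Moves the arm, as the interface text tells. Its arguments: {"type":"object","properties":{"steps":{"type":"array","items":{"type":"number"}},"grip":{"type":"number"},"newtons":{"type":"number"}},"required":["steps"]}

```bash
ls; mkdir -p pics; cat > h.py <<'E'
from rig import robot
import numpy as np, cv2, pickle
from scipy.spatial.transform import Rotation as R
def snap(n,f):
    s=robot.snapshot(n); cv2.imwrite(f'pics/{f}.png',s['pixels'][:,:,::-1]); pickle.dump(s,open(f'pics/{f}.pkl','wb')); return s
def load(f): return pickle.load(open(f'pics/{f}.pkl','rb'))
def rot(s):
    a=np.array(s['attitude'],float); return a if a.shape==(3,3) else R.from_quat(a).as_matrix()
def px(s,u,v,z):
    d=rot(s)@np.linalg.solve(np.array(s['camera_matrix']),[u,v,1.]); e=np.array(s['eye'],float).ravel()
    return e+d*(z-e[2])/d[2]
def proj(s,p):
    c=np.array(s['camera_matrix'])@(rot(s).T@(np.array(p,float)-np.array(s['eye']).ravel())); return c[:2]/c[2]
E
python3 - <<'E'
from h import *
for n in ['scene','side','wrist']:
    s=snap(n,n+'0'); print(n,s['eye'],s['attitude'],np.array(s['camera_matrix']).tolist())
print(robot.get_state(),robot.tip_extent)
E
```

```text
pics
scene [969.88688554 529.65474432 678.08440498] [ 0.30199311  0.85500386 -0.39570156 -0.14556388] [[439.2104437178975, 0.0, 323.92265262686135], [0.0, 439.2104437178975, 245.99106567493934], [0.0, 0.0, 1.0]]
side [  18.07668831 -665.65475856 1018.34525692] [ 0.88201287 -0.29968581  0.11427139 -0.34523001] [[545.3750739930772, 0.0, 316.0093733015515], [0.0, 545.3750739930772, 242.27136870070967], [0.0, 0.0, 1.0]]
wrist [  99.83916678 -623.16302344  373.73811144] [0.58837743 0.79176518 0.13224126 0.09711929] [[406.4360293848066, 0.0, 315.9317702767667], [0.0, 406.4360293848066, 231.38542657371846], [0.0, 0.0, 1.0]]
{'clock': 0.15, 'joint_positions': array([-1.01939683e+00,  3.85363950e-01,  6.94773431e-03, -3.40288568e-04,
       -1.19401732e+00, -2.58603167e-01]), 'joint_vel': array([-0.00152144, -0.00076802,  0.00380112,  0.00394068,  0.00152716,
       -0.00127747]), 'tau': array([-7.41675376e-04, -3.92676902e+01,  1.88581324e+01,  4.18856084e+00,
       -3.38246420e-03, -1.94782899e-06]), 'tool_pos': array([ 180.29252046, -598.0083634 ,  252.48736639]), 'eef_rot': array([-1.45813670e-01,  9.89311720e-01,  8.14699220e-04, -1.77183445e-04]), 'wrist_force': array([-0.5184791 ,  0.08316796, -0.52041853]), 'torque': array([ 0.04154649, -0.02337124,  0.04106991]), 'grasp_force': 0.0, 'gripper_width': 85.12837130575178} 22.0
```

View pics/scene0.png

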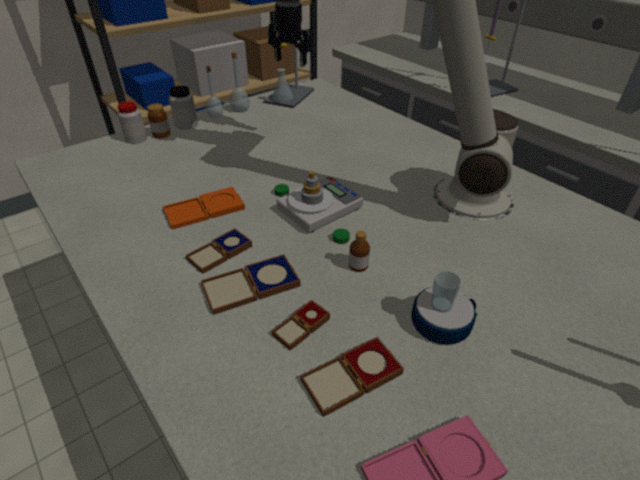

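View pics/side0.png

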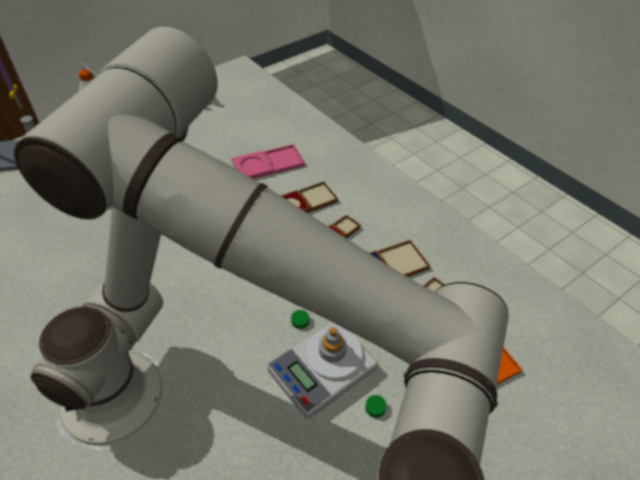

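Scene view: the stack is at (312,190) on the balance. The candidate cases are blue (272,274), blue (233,241), red (312,313) and red (372,362), plus orange (220,200) and pink (460,455) look-alikes. The green discs at (282,190) and (342,236) are also look-alikes. By colour and size, blue-large is the 500 g case, red-large the 200 g, blue-small the 100 g and red-small the 20 g. I'll confirm that in an enlarged crop with the measured positions.

```bash
python3 - <<'E'
from h import *
s=load('scene0'); im=s['pixels']
c=cv2.resize(im[165:405,170:420],None,fx=3,fy=2.5,interpolation=cv2.INTER_CUBIC) if 0 else cv2.resize(im[165:405,180:420],(600,600),interpolation=cv2.INTER_CUBIC)
cv2.imwrite('pics/crop0.png',c[:,:,::-1])
hsv=cv2.cvtColor(im,cv2.COLOR_RGB2HSV)
for n,(u,v) in dict(c500=(272,274),c100=(233,241),c20=(312,314),c200=(372,362)).items():
    p=px(s,u,v,12); 
    # flood fill cream
    m=np.zeros((482,642),np.uint8); cv2.floodFill(im.copy(),m,(u,v),0,(14,)*3,(14,)*3,4|cv2.FLOODFILL_MASK_ONLY|cv2.FLOODFILL_FIXED_RANGE|(255<<8))
    ys,xs=np.nonzero(m[1:-1,1:-1]); q=px(s,xs.mean(),ys.mean(),12)
    e=np.array([px(s,x,y,12)[:2] for x,y in zip(xs,ys)])
    print(n,p.round(1),len(xs),(xs.mean().round(1),ys.mean().round(1)),q.round(1),np.ptp(e,0).round())
for u,v,z in [(312,204,48),(312,174,125.5)]: print(px(s,u,v,z).round(1))
s=load('side0')
for u,v,z in [(333,331,125.5),(333,357,48)]: print(px(s,u,v,z).round(1))
E
```

```text
c500 [614.3 -75.8  12. ] 380 (np.float64(271.5), np.float64(274.0)) [615.1 -76.6  12. ] [57. 57.]
c100 [ 623.2 -227.7   12. ] 81 (np.float64(231.6), np.float64(241.0)) [ 625.9 -229.7   12. ] [32. 28.]
c20 [616.6  69.   12. ] 39 (np.float64(310.9), np.float64(314.1)) [618.5  67.8  12. ] [16. 16.]
c200 [602.1 225.2  12. ] 425 (np.float64(371.1), np.float64(362.0)) [603.2 224.2  12. ] [45. 44.]
[ 413.  -191.3   48. ]
[ 403.2 -202.9  125.5]
[ 398.1 -215.1  125.5]
[ 392.2 -224.6   48. ]
```

View pics/crop0.png

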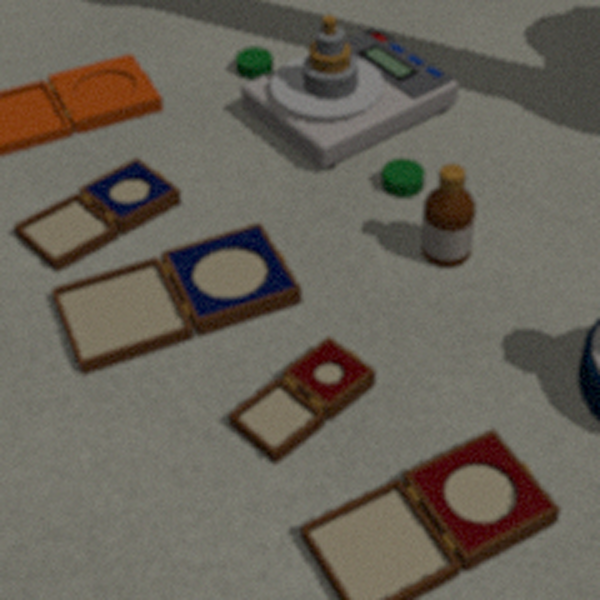

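The enlarged crop confirms the four cases. 500 g is the large blue case at about (271,274), 100 g the small blue (232,241), 200 g the large red (371,362) and 20 g the small red (311,314). Orange and pink are decoys. Next I move above the stack for a close wrist view.

```bash
cat >> h.py <<'E'
def plan(x,y,z,q=(0,1,0,0)):
    st=robot.get_state(); T=R.from_quat(st['eef_rot'])
    d=T.inv().apply(np.array([x,y,z])-st['tool_pos'])/10; w=(T.inv()*R.from_quat(q)).as_rotvec()
    print('total cm',d.round(2),'turn',w.round(3),'rows',np.ceil(np.linalg.norm(d)/4.0))
E
python3 - <<'E'
from h import *
s=load('scene0')
print('bottle',px(s,358.8,268,0).round(),'beaker',px(s,441,305,48).round(),'green',px(s,342,240,0).round(),px(s,282,192,0).round())
print('stack',px(s,311.6,172.2,125.5).round(1))
w=load('wrist0'); print(rot(w).round(3))
plan(402,-207,215)
E
```

```text
bottle [444.  19.   0.] beaker [428. 231.  48.] green [408. -80.   0.] [ 400. -345.    0.]
stack [ 398.8 -210.1  125.5]
[[-0.289  0.906  0.309]
 [ 0.957  0.273  0.095]
 [ 0.002  0.324 -0.946]]
total cm [-32.51  31.04   3.8 ] turn [ 0.002 -0.     0.293] rows 12.0
```

Emit:
carry_out(steps=[-2.7, 2.6, 0, 0, 0, 0, -2.7, 2.6, 0, 0, 0, 0, -2.7, 2.6, 0, 0, 0, 0, -2.7, 2.6, 0, 0, 0, 0, -2.7, 2.6, 0, 0, 0, 0, -2.7, 2.6, 0, 0, 0, 0, -2.7, 2.6, 0, 0, 0, 0, -2.7, 2.6, 0, 0, 0, 0], grip=-0.2)

```text
clock: 0.82
tool_pos: [327.5, -335.1, 253.2]
eef_rot: [-0.146, 0.989, 0.0, -0.0]
wrist_force: [1.1, -0.4, -0.3]
gripper_width: 34.1
grasp_force: 0.0
```

Emit:
carry_out(steps=[-2.7, 2.6, 0.6, 0, 0, 0, -2.7, 2.6, 0.6, 0, 0, 0, -2.7, 2.6, 0.6, 0, 0, 0, -2.7, 2.6, 0.6, 0, 0, 0, 0, 0, 0.6, 0, 0, 0.1, 0, 0, 0.5, 0, 0, 0.1, 0, 0, 0, 0, 0, 0.09, 0, 0, 0, 0, 0, 0])

```text
clock: 1.48
tool_pos: [400.4, -205.6, 217.8]
eef_rot: [-0.001, 1.0, 0.0, -0.001]
wrist_force: [-0.0, 0.4, 1.0]
gripper_width: 34.4
grasp_force: 0.0
```

```bash
python3 - <<'E'
from h import *
snap('wrist','w1'); snap('side','s1'); snap('scene','sc1')
st=robot.get_state(); print(st['tool_pos'],st['eef_rot'],st['gripper_width'],robot.tip_extent,st['clock'])
E
```

```text
[ 400.56354273 -206.23840866  218.39406979] [-2.30885186e-03  9.99997328e-01 -9.05619755e-06  1.10580799e-04] 34.639349662235816 22.0 1.6333
```

View pics/w1.png

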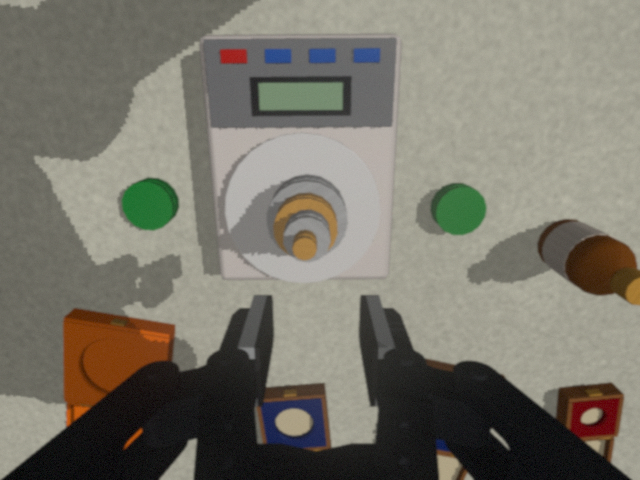

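Wrist view: the stack is seen from above, with the 20 g top at about (304,241–252) and the fingertips at about (262,297) and (370,297). Next I refine the position from all three views.

```bash
python3 - <<'E'
from h import *
w=load('w1'); im=w['pixels']
a=cv2.resize(im[165:315,235:385],(600,600),interpolation=cv2.INTER_CUBIC)
cv2.imwrite('pics/c1.png',a[:,:,::-1])
t=np.array([400.56,-206.24,218.39])
for dz in (6,10,14,18,22): print(dz,[proj(w,t+[0,sy*17,-dz]).round(1) for sy in (1,-1)], proj(w,t+[11,17,-dz]).round(1),proj(w,t+[-11,17,-dz]).round(1))
for u,v,z in [(304.5,239.5,125.5)]: print(px(w,u,v,z).round(1))
E
```

```text
6 [array([363.7, 338.1]), array([269.9, 337.9])] [362.5 363.7] [365.  311.3]
10 [array([362.5, 332. ]), array([271. , 331.8])] [361.4 357. ] [363.7 305.7]
14 [array([361.4, 326.1]), array([272.1, 325.9])] [360.3 350.7] [362.5 300.4]
18 [array([360.3, 320.6]), array([273.2, 320.4])] [359.3 344.7] [361.4 295.3]
22 [array([359.3, 315.3]), array([274.2, 315.1])] [358.3 339. ] [360.3 290.5]
[ 394.2 -213.   125.5]
```

View pics/c1.png

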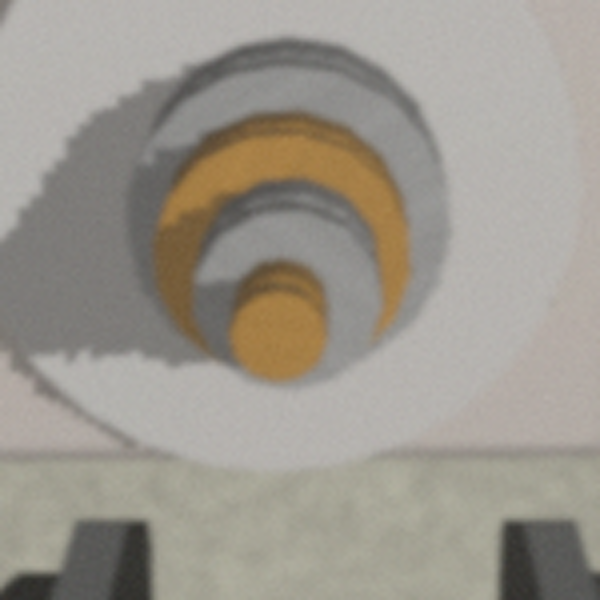

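```bash
python3 - <<'E'
from h import *
w=load('w1')
c=lambda x,y:(235+x/4,165+y/4)
for n,x,y,z in [('20',278,334,125.5),('100',288,292,110),('200',284,248,91),('500',289,198,73.5)]:
    print(n,px(w,*c(x,y),z).round(1))
for n,x,y,x2,y2,z in [('20',230,334,326,334,125.5),('100',192,292,384,292,110),('200',157,248,410,248,91),('500',130,198,449,198,73.5)]:
    a,b=px(w,*c(x,y),z),px(w,*c(x2,y2),z); print(n,a.round(1),b.round(1),np.linalg.norm(a-b).round(1))
print(px(w,303,208,48))
E
```

```text
20 [ 399.6 -213.   125.5]
100 [ 398.8 -211.9  110. ]
200 [ 398.2 -212.9   91. ]
500 [ 394.9 -212.5   73.5]
20 [ 399.6 -219.8  125.5] [ 399.6 -206.2  125.5] 13.5
100 [ 398.9 -226.3  110. ] [ 398.8 -197.5  110. ] 28.8
200 [ 398.2 -233.3   91. ] [ 398.1 -192.7   91. ] 40.7
500 [ 395.  -239.5   73.5] [ 394.9 -185.2   73.5] 54.3
[ 397.44994902 -216.131975     48.        ]
```

20 g top centre at (399.6,-213); the tips sit about 18 mm ahead of the TCP at this opening. Descending now.

Emit:
carry_out(steps=[0.1, -0.7, 0, 0, 0, 0, 0, 0, 2, 0, 0, 0, 0, 0, 2, 0, 0, 0, 0, 0, 2, 0, 0, 0, 0, 0, 1.5, 0, 0, 0, 0, 0, 0.5, 0, 0, 0, 0, 0, 0, 0, 0, 0])

```text
clock: 2.22
tool_pos: [398.8, -213.5, 137.3]
eef_rot: [-0.001, 1.0, 0.0, -0.001]
wrist_force: [0.4, -0.8, -0.0]
gripper_width: 34.4
grasp_force: 0.0
```

```bash
python3 - <<'E'
from h import *
s=snap('side','s2'); w=snap('wrist','w2'); plan(399,-213,138)
a=cv2.resize(s['pixels'][290:390,270:400],(520,400),interpolation=cv2.INTER_CUBIC)
b=cv2.resize(w['pixels'][220:345,245:385],(448,400),interpolation=cv2.INTER_CUBIC)
cv2.imwrite('pics/c2.png',np.hstack([a[:,:350],b])[:,:,::-1])
E
```

```text
total cm [0.11 0.06 0.1 ] turn [-0.001  0.001  0.003] rows 1.0
```

View pics/c2.png

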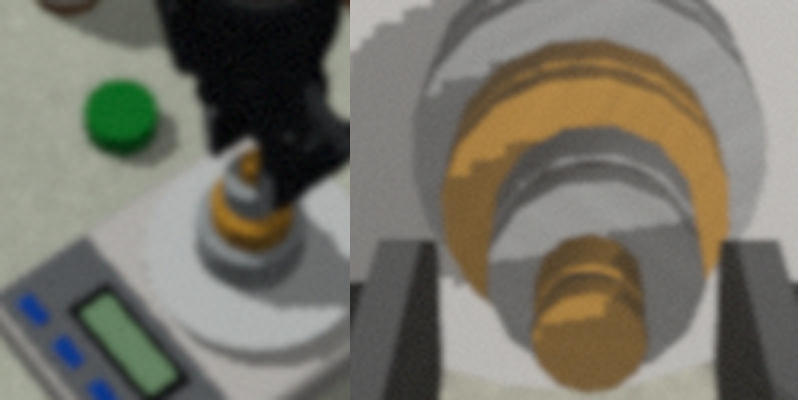

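Side and wrist crops: the fingers straddle only the 20 g weight, which sits about 1 mm toward +y of centre. I correct that and close gently.

Emit:
carry_out(steps=[0, 0.1, 0, 0, 0, 0, 0, 0, 0, 0, 0, 0])

```text
clock: 2.48
tool_pos: [400.2, -212.3, 139.3]
eef_rot: [-0.001, 1.0, -0.0, 0.001]
wrist_force: [0.3, -0.2, 0.3]
gripper_width: 34.3
grasp_force: 0.0
```

Emit:
carry_out(steps=[0, 0, 0, 0, 0, 0, 0, 0, 0, 0, 0, 0, 0, 0, 0, 0, 0, 0, 0, 0, 0, 0, 0, 0, 0, 0, 0, 0, 0, 0], grip=-1, newtons=20)

```text
clock: 2.9
tool_pos: [400.0, -212.2, 138.9]
eef_rot: [-0.002, 1.0, -0.0, 0.001]
wrist_force: [-0.1, 1.0, 5.9]
gripper_width: 12.8
grasp_force: 19.7
```

Emit:
carry_out(steps=[0, 0, -0.2, 0, 0, 0, 0, 0, -0.5, 0, 0, 0, 0, 0, -1, 0, 0, 0, 0, 0, -1.5, 0, 0, 0, 0, 0, -1.5, 0, 0, 0, 0, 0, -1.5, 0, 0, 0, 0, 0, -1.5, 0, 0, 0, 0, 0, 0, 0, 0, 0])

```text
clock: 3.57
tool_pos: [401.1, -212.6, 218.2]
eef_rot: [-0.002, 1.0, -0.001, 0.003]
wrist_force: [0.3, 0.6, 0.6]
gripper_width: 12.4
grasp_force: 19.5
```

```bash
python3 - <<'E'
from h import *
w=snap('wrist','w3')
b=w['pixels'][150:450,150:550]
cv2.imwrite('pics/c3.png',cv2.resize(b,(800,600),interpolation=cv2.INTER_CUBIC)[:,:,::-1])
st=robot.get_state(); print(st['tool_pos'],st['gripper_width'])
t=st['tool_pos']
for dz in (14,18,22): print(proj(w,t+[0,0,-dz]).round(1),proj(w,t+[-11,0,-dz]).round(1))
E
```

```text
[ 400.2851652  -212.25833443  216.53613035] 12.56816176333816
[319.3 320.4] [319.5 294.9]
[319.3 314.9] [319.5 289.9]
[319.2 309.7] [319.4 285.2]
```

View pics/c3.png

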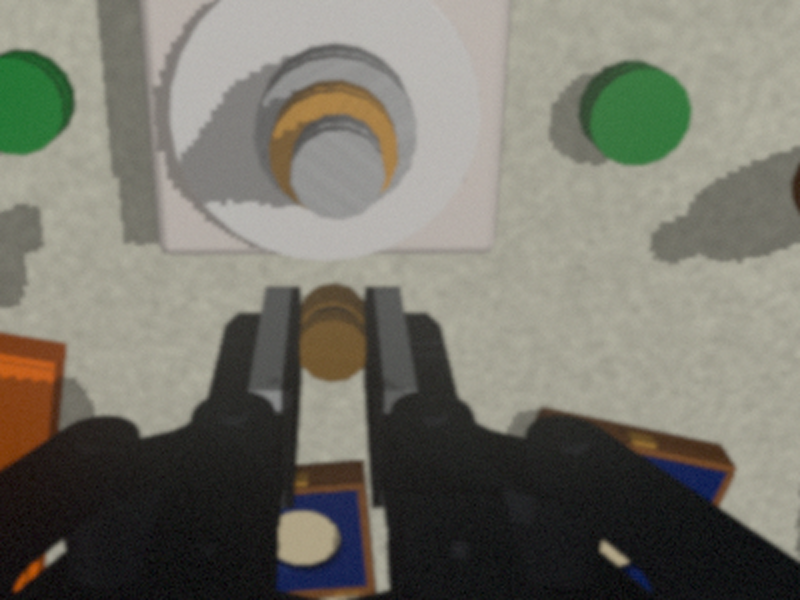

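The 20 g weight is held upright between the pads and the rest of the stack is undisturbed. Carrying it to above the 20 g case.

Emit:
carry_out(steps=[-1, 1.3, 0, 0, 0, 0, -2, 2.6, 0, 0, 0, 0, -2.1, 2.7, 0, 0, 0, 0, -2.1, 2.7, 0, 0, 0, 0, -2.1, 2.7, 0, 0, 0, 0, -2.1, 2.7, 0, 0, 0, 0, -2.1, 2.7, 0, 0, 0, 0, -2.1, 2.7, 0, 0, 0, 0])

```text
clock: 4.28
tool_pos: [555.1, -9.2, 213.9]
eef_rot: [-0.001, 1.0, -0.0, -0.001]
wrist_force: [0.5, -0.5, 0.0]
gripper_width: 12.2
grasp_force: 19.5
```

Emit:
carry_out(steps=[-2.1, 2.7, 0, 0, 0, 0, -2.1, 2.7, 0, 0, 0, 0, -1.5, 2, 2, 0, 0, 0, -0.4, 0.6, 3, 0, 0, 0, 0, 0, 3, 0, 0, 0, 0, 0, 2, 0, 0, 0, 0, 0, 0, 0, 0, 0, 0, 0, 0, 0, 0, 0])

```text
clock: 4.95
tool_pos: [614.8, 69.0, 113.3]
eef_rot: [-0.001, 1.0, -0.001, -0.002]
wrist_force: [0.6, -0.7, 0.4]
gripper_width: 12.7
grasp_force: 19.5
```

```bash
python3 - <<'E'
from h import *
w=snap('wrist','w4')
b=w['pixels'][60:450,60:580]
cv2.imwrite('pics/c4.png',cv2.resize(b,(800,600),interpolation=cv2.INTER_CUBIC)[:,:,::-1])
st=robot.get_state(); print(st['tool_pos'],st['eef_rot'],st['gripper_width'])
w3=load('w3'); print(px(w3,316,321,203.5))
E
```

```text
[616.08692015  69.34293222 115.32200247] [-1.5838719e-03  9.9999868e-01 -3.4527424e-04 -1.1062378e-04] 12.37608519458004
[ 399.97637856 -213.54584887  203.5       ]
```

View pics/c4.png

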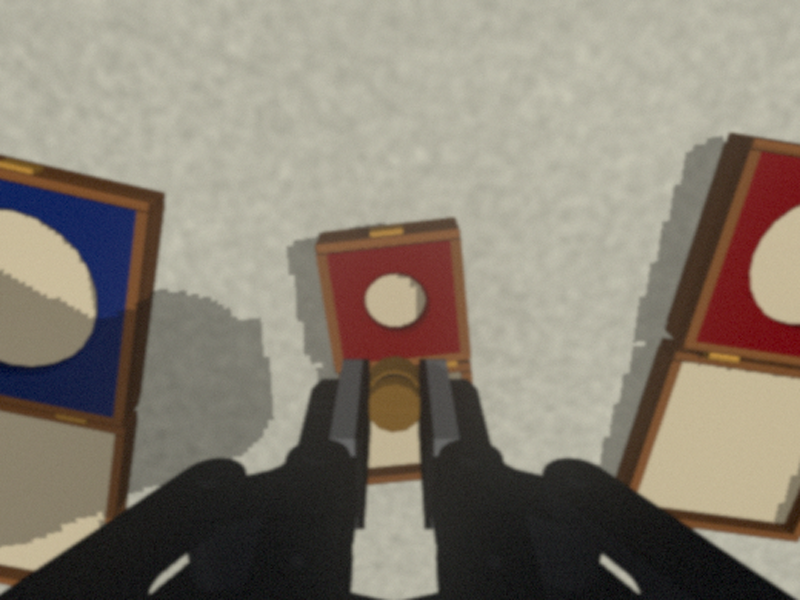

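```bash
python3 - <<'E'
from h import *
w=load('w4'); c=lambda x,y:(60+x*.65,60+y*.65)
print('rec18',px(w,*c(395,301),18).round(1),'rec12',px(w,*c(395,301),12).round(1))
print('diam',[(px(w,*c(x,301),z).round(1)) for z in (12,18) for x in(364,426)])
print('weight',px(w,*c(394,403),101.8).round(1))
s=load('sc1'); 
for z in (12,18): print('scene',px(s,311.6,314.4,z).round(1))
E
```

```text
rec18 [619.3  68.4  18. ] rec12 [621.7  68.5  12. ]
diam [array([621.8,  56.5,  12. ]), array([621.7,  80.4,  12. ]), array([619.4,  56.9,  18. ]), array([619.3,  80. ,  18. ])]
weight [612.1  68.2 101.8]
scene [617.9  69.3  12. ]
scene [621.   73.5  18. ]
```

Emit:
carry_out(steps=[-0.3, 0, 1.5, 0, 0, 0, 0, 0, 2, 0, 0, 0, 0, 0, 1.5, 0, 0, 0, 0, 0, 0.5, 0, 0, 0, 0, 0, 0, 0, 0, 0, 0, 0, 0, 0, 0, 0])

```text
clock: 5.5
tool_pos: [619.9, 69.6, 62.0]
eef_rot: [-0.002, 1.0, 0.0, 0.001]
wrist_force: [0.0, -0.8, 0.4]
gripper_width: 12.7
grasp_force: 19.5
```

```bash
python3 - <<'E'
from h import *
for f in ('w3','w4'):
    w=load(f); print(w['eye'],w['attitude'])
w=snap('wrist','w5'); st=robot.get_state(); print(st['tool_pos'],w['eye'],w['attitude'])
b=w['pixels'][200:390,190:443]
cv2.imwrite('pics/c5.png',cv2.resize(b,(800,600),interpolation=cv2.INTER_CUBIC)[:,:,::-1])
E
```

```text
[ 316.37587818 -213.63931222  339.08573363] [0.69580303 0.69855482 0.11766976 0.11846154]
[531.29699841  68.09481683 235.11431799] [0.69651914 0.69900018 0.11411989 0.11504995]
[620.01170261  69.71548813  62.2283126 ] [535.48269092  68.3531016  183.13707933] [0.69619946 0.69851219 0.11738149 0.11665596]
```

View pics/c5.png

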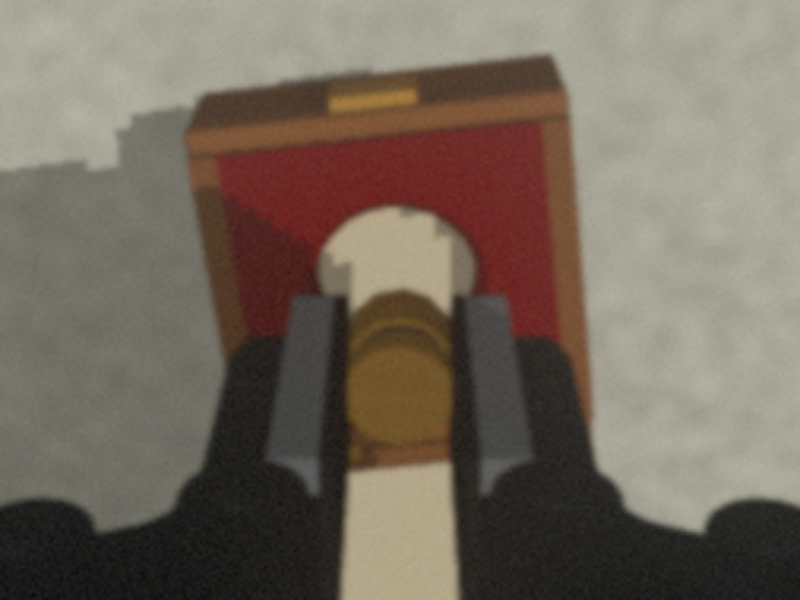

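```bash
python3 - <<'E'
from h import *
w=load('w5'); c=lambda x,y:(190+x*.31625,200+y*.31667)
for z,r in((16.5,11.5),(18,13)): print(px(w,*c(396,205),z).round(1)+[r,0,0], [px(w,*c(x,272),z).round(1) for x in (318,478)])
a,b=px(w,*c(188,135),18),px(w,*c(567,97),18); print(a,b,np.linalg.norm(a-b)); d=(b-a)/np.linalg.norm(b-a); n=np.array([d[1],-d[0],0]); print((a+b)/2+26.5*n)
print('weight',px(w,*c(401,397),62.2-29+15.5), px(w,*c(401,397),62.2-29+15.5)[:2]-[620,69.7])
E
```

```text
[620.4  68.4  16.5] [array([619.4,  57.2,  16.5]), array([619.3,  80.2,  16.5])]
[621.2  68.4  18. ] [array([618.7,  57.3,  18. ]), array([618.6,  80.1,  18. ])]
[597.82071673  39.79103895  18.        ] [592.13119769  91.55801265  18.        ] 52.078692309930496
[621.31734065  68.56961106  18.        ]
weight [619.87281449  69.03939838  48.7       ] [-0.12718551 -0.66060162]
```

The recess centre is about (620.8,68.5) and the weight is within 1 mm of it. Lowering.

Emit:
carry_out(steps=[-0.1, -0.1, 0.5, 0, 0, 0, 0, 0, 0.8, 0, 0, 0, 0, 0, 0.4, 0, 0, 0, 0, 0, 0.2, 0, 0, 0, 0, 0, 0, 0, 0, 0, 0, 0, 0, 0, 0, 0])

```text
clock: 6.05
tool_pos: [619.7, 68.5, 41.1]
eef_rot: [-0.001, 1.0, -0.0, -0.0]
wrist_force: [-0.4, -0.4, 0.8]
gripper_width: 12.4
grasp_force: 19.6
```

Emit:
carry_out(steps=[0, 0, 0.1, 0, 0, 0, 0, 0, 0, 0, 0, 0, 0, 0, 0, 0, 0, 0])

```text
clock: 6.3
tool_pos: [619.8, 68.5, 41.0]
eef_rot: [-0.002, 1.0, -0.0, 0.0]
wrist_force: [-2.0, -0.7, 4.6]
gripper_width: 12.2
grasp_force: 19.9
```

Contact felt (4.6 N up). Releasing and rising.

Emit:
carry_out(steps=[0, 0, 0, 0, 0, 0, 0, 0, 0, 0, 0, 0, 0, 0, 0, 0, 0, 0, 0, 0, 0, 0, 0, 0], grip=-0.4)

```text
clock: 6.63
tool_pos: [619.8, 68.5, 40.0]
eef_rot: [-0.001, 1.0, -0.0, -0.0]
wrist_force: [0.2, 0.6, -0.3]
gripper_width: 25.5
grasp_force: 0.0
```

Emit:
carry_out(steps=[0, 0, -0.5, 0, 0, 0, 0, 0, -2, 0, 0, 0, 0, 0, -3, 0, 0, 0, 0, 0, -3, 0, 0, 0, 0, 0, -4, 0, 0, 0, 0, 0, -4, 0, 0, 0, 2, -2.6, 0, 0, 0, 0, 2.4, -3.1, 0, 0, 0, 0])

```text
clock: 7.3
tool_pos: [578.1, 12.6, 208.6]
eef_rot: [-0.003, 1.0, 0.001, 0.004]
wrist_force: [0.3, -0.9, -1.0]
gripper_width: 25.7
grasp_force: 0.0
```

```bash
python3 - <<'E'
from h import *
w=snap('wrist','w6'); st=robot.get_state(); print(st['tool_pos'],w['eye'])
cv2.imwrite('pics/c6.png',w['pixels'][:,:,::-1]); plan(399,-212.5,170)
s=load('scene0')
E
```

```text
[570.6115535    7.14898187 206.63780716] [493.13597823  10.8982036  329.38240978]
total cm [ 17.15 -21.96   3.7 ] turn [ 0.    -0.003  0.   ] rows 8.0
```

View pics/c6.png

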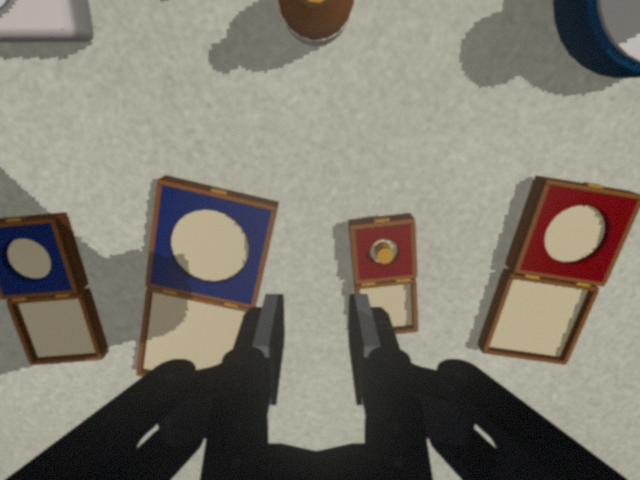

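Wrist view: the 20 g weight stands in its recess at (385,252). The recesses of 500 g (209,245), 200 g (574,234) and 100 g (29,258) are all in view. Next I measure those relative to the 20 g case and go for the 100 g weight.

```bash
python3 - <<'E'
from h import *
w=load('w6')
for n,u,v in [('20',384,250.5),('500',209,245),('200',574.5,234),('100',29,258.5)]: print(n,px(w,u,v,16).round(1))
plan(399,-212.5,170)
E
```

```text
20 [619.7  68.8  16. ]
500 [615.6 -76.2  16. ]
200 [604.3 224.2  16. ]
100 [ 628.5 -227.5   16. ]
total cm [ 17.15 -21.96   3.7 ] turn [ 0.    -0.003  0.   ] rows 8.0
```

Emit:
carry_out(steps=[2.1, -2.7, 0, 0, 0, 0, 2.1, -2.7, 0, 0, 0, 0, 2.1, -2.7, 0, 0, 0, 0, 2.1, -2.7, 0, 0, 0, 0, 2.1, -2.7, 0, 0, 0, 0, 2.1, -2.7, 0, 0, 0, 0, 2.1, -2.7, 0, 0, 0, 0, 2.1, -2.7, 0, 0, 0, 0], grip=0.06)

```text
clock: 8.02
tool_pos: [407.2, -206.1, 205.6]
eef_rot: [-0.002, 1.0, -0.0, 0.0]
wrist_force: [0.5, -1.3, -0.3]
gripper_width: 45.3
grasp_force: 0.0
```

Emit:
carry_out(steps=[0.1, -0.2, 1.5, 0, 0, 0, 0, 0, 1, 0, 0, 0, 0, 0, 1, 0, 0, 0, 0, 0, 0, 0, 0, 0, 0, 0, 0, 0, 0, 0])

```text
clock: 8.43
tool_pos: [407.3, -207.2, 170.3]
eef_rot: [-0.001, 1.0, -0.0, -0.001]
wrist_force: [-0.7, 0.0, -0.4]
gripper_width: 45.3
grasp_force: 0.0
```

```bash
python3 - <<'E'
from h import *
w=snap('wrist','w7'); st=robot.get_state(); print(st['tool_pos'],w['eye'],st['gripper_width'])
b=w['pixels'][190:370,200:440]
cv2.imwrite('pics/c7.png',cv2.resize(b,(800,600),interpolation=cv2.INTER_CUBIC)[:,:,::-1])
E
```

```text
[ 407.82238209 -207.14444495  170.73461945] [ 323.40745698 -208.34641638  291.74188761] 45.60380239623826
```

View pics/c7.png

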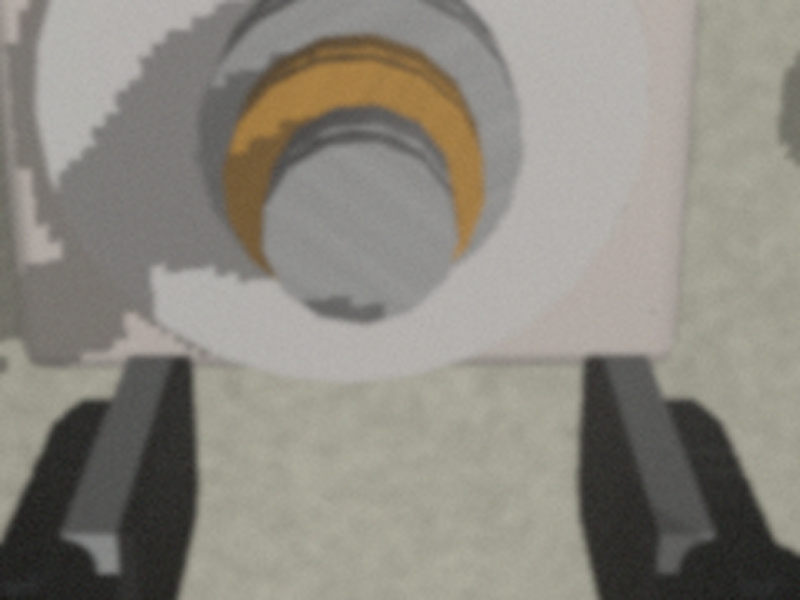

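```bash
python3 - <<'E'
from h import *
w=load('w7'); c=lambda x,y:(200+x*.3,190+y*.3)
print(px(w,*c(360,230),110),px(w,*c(355.5,188),91),px(w,*c(360,143),91))
plan(399,-212.5,119)
E
```

```text
[ 399.52466838 -211.97062919  110.        ] [ 400.2813428 -213.0391155   91.       ] [ 392.73089146 -212.30058699   91.        ]
total cm [ 0.89 -0.53  5.17] turn [-0.     0.     0.003] rows 2.0
```

Emit:
carry_out(steps=[0.8, -0.5, 0, 0, 0, 0, 0, 0, 1.5, 0, 0, 0, 0, 0, 2, 0, 0, 0, 0, 0, 1.2, 0, 0, 0, 0, 0, 0.5, 0, 0, 0, 0, 0, 0, 0, 0, 0, 0, 0, 0, 0, 0, 0])

```text
clock: 9.07
tool_pos: [400.0, -212.3, 119.0]
eef_rot: [-0.002, 1.0, -0.0, 0.0]
wrist_force: [0.3, 0.1, -0.6]
gripper_width: 45.3
grasp_force: 0.0
```

Emit:
carry_out(steps=[0, 0, 0, 0, 0, 0, 0, 0, 0, 0, 0, 0, 0, 0, 0, 0, 0, 0, 0, 0, 0, 0, 0, 0, 0, 0, 0, 0, 0, 0], grip=-1, newtons=25)

```text
clock: 9.48
tool_pos: [400.4, -212.4, 119.4]
eef_rot: [-0.002, 1.0, -0.0, 0.001]
wrist_force: [-0.5, 0.9, 6.1]
gripper_width: 27.6
grasp_force: 24.9
```

Emit:
carry_out(steps=[0, 0, -0.2, 0, 0, 0, 0, 0, -0.5, 0, 0, 0, 0, 0, -1, 0, 0, 0, 0, 0, -1.5, 0, 0, 0, 0, 0, -1.5, 0, 0, 0, 0, 0, -1.5, 0, 0, 0, 0, 0, -1, 0, 0, 0, 0, 0, 0, 0, 0, 0])

```text
clock: 10.15
tool_pos: [400.6, -212.4, 192.4]
eef_rot: [-0.002, 1.0, -0.0, 0.002]
wrist_force: [0.5, -0.4, -1.1]
gripper_width: 27.7
grasp_force: 24.7
```

```bash
python3 - <<'E'
from h import *
w=snap('wrist','w8'); st=robot.get_state(); print(st['tool_pos'],st['gripper_width'],st['grasp_force'])
plan(627,-228,90)
E
```

```text
[ 399.86751886 -212.11112175  191.05515515] 27.94226784463269 24.739152789115906
total cm [-22.69  -1.65  10.15] turn [-0.     0.002  0.003] rows 7.0
```

Emit:
carry_out(steps=[-1.3, -0.2, 0, 0, 0, 0, -2.6, -0.2, 0, 0, 0, 0, -3, -0.2, 0, 0, 0, 0, -3.5, -0.2, 0, 0, 0, 0, -3.5, -0.2, 0, 0, 0, 0, -3.5, -0.2, 0, 0, 0, 0, -3, -0.2, 1, 0, 0, 0, -1.7, -0.1, 2, 0, 0, 0])

```text
clock: 10.87
tool_pos: [624.7, -226.9, 160.4]
eef_rot: [-0.002, 1.0, -0.001, 0.002]
wrist_force: [0.2, -1.0, -0.9]
gripper_width: 27.4
grasp_force: 24.8
```

Emit:
carry_out(steps=[-0.5, -0.1, 3, 0, 0, 0, 0, 0, 3, 0, 0, 0, 0, 0, 2, 0, 0, 0, 0, 0, 0, 0, 0, 0, 0, 0, 0, 0, 0, 0])

```text
clock: 11.28
tool_pos: [624.4, -227.4, 78.0]
eef_rot: [-0.001, 1.0, 0.0, -0.003]
wrist_force: [0.3, 0.1, -0.3]
gripper_width: 27.7
grasp_force: 24.9
```

```bash
python3 - <<'E'
from h import *
w=snap('wrist','w9'); st=robot.get_state(); print(st['tool_pos'],st['gripper_width'],st['grasp_force'],w['eye'])
b=w['pixels'][150:420,140:500]
cv2.imwrite('pics/c9.png',cv2.resize(b,(800,600),interpolation=cv2.INTER_CUBIC)[:,:,::-1])
E
```

```text
[ 625.79234699 -227.68306863   80.19472373] 27.691766662576025 24.8552343249321 [ 540.93889054 -228.65029356  199.80831774]
```

View pics/c9.png

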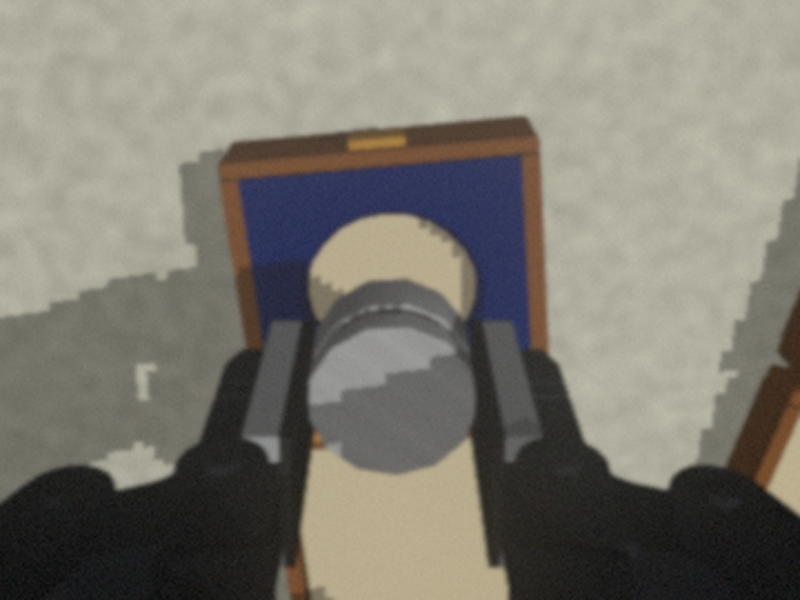

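The 100 g weight is held upright over its blue case: recess near rim at (391,212), lateral edges at 307 and 478, weight top centre at (391,400) in the crop.

```bash
python3 - <<'E'
from h import *
w=load('w9'); c=lambda x,y:(140+x*.45,150+y*.45)
for z,r in((16.5,19),(18,20.5)): print(px(w,*c(391,212),z).round(1)+[r,0,0], [px(w,*c(x,285),z).round(1) for x in (307,478)])
a,b=px(w,*c(222,173),18),px(w,*c(538,151),18); d=(b-a)/np.linalg.norm(b-a); n=np.array([d[1],-d[0],0]); print(np.linalg.norm(a-b),(a+b)/2+34*n)
print('weight',px(w,*c(391.5,400),71))
E
```

```text
[ 628.8 -228.4   16.5] [array([ 627.2, -247. ,   16.5]), array([ 627.1, -208.9,   16.5])]
[ 629.7 -228.4   18. ] [array([ 626.5, -246.9,   18. ]), array([ 626.4, -209.1,   18. ])]
66.84402093076508 [ 631.86328618 -228.26712779   18.        ]
weight [ 622.18792781 -228.2539427    71.        ]
```

Emit:
carry_out(steps=[-0.3, -0.1, 1, 0, 0, 0, 0, 0, 1.2, 0, 0, 0, 0, 0, 0.8, 0, 0, 0, 0, 0, 0, 0, 0, 0, 0, 0, 0, 0, 0, 0])

```text
clock: 11.75
tool_pos: [628.1, -228.5, 49.6]
eef_rot: [-0.001, 1.0, 0.0, -0.001]
wrist_force: [0.2, -0.1, -0.4]
gripper_width: 27.8
grasp_force: 24.8
```

```bash
python3 - <<'E'
from h import *
w=snap('wrist','w10'); st=robot.get_state(); print(st['tool_pos'],w['eye'],R.from_matrix(rot(w)).as_rotvec())
im=w['pixels'].astype(int); hsv=cv2.cvtColor(w['pixels'],cv2.COLOR_RGB2HSV)
for u in (300,308,316,324,332):
    col=hsv[150:340,u]; blue=((col[:,0]>100)&(col[:,0]<135)&(col[:,1]>100)); ys=np.nonzero(blue)[0]+150
    y1=ys[np.nonzero(np.diff(ys)>3)[0][0]] if (np.diff(ys)>3).any() else ys.max()
    print(u,ys.min(),y1,[px(w,u,y1+.5,z).round(1)[:2] for z in (16.5,18)], px(w,u,ys.min(),18).round(1)[:2])
E
```

```text
[ 628.65454261 -228.56768865   50.30064465] [ 544.24902959 -229.66314392  171.13426413] [2.04084494 2.04707727 0.33914104]
300 240 263 [array([ 610.9, -236. ]), array([ 610.3, -236. ])] [ 600.1 -235.9]
308 240 261 [array([ 610. , -232.7]), array([ 609.4, -232.7])] [ 600.1 -232.7]
316 238 259 [array([ 609.1, -229.4]), array([ 608.5, -229.4])] [ 599.2 -229.5]
324 238 259 [array([ 609.1, -226.1]), array([ 608.5, -226.2])] [ 599.2 -226.3]
332 237 261 [array([ 610. , -222.8]), array([ 609.4, -222.9])] [ 598.8 -223.1]
```

Emit:
carry_out(steps=[0, 0.05, 0.4, 0, 0, 0, 0, 0, 0.4, 0, 0, 0, 0, 0, 0.2, 0, 0, 0, 0, 0, 0, 0, 0, 0, 0, 0, 0, 0, 0, 0])

```text
clock: 12.22
tool_pos: [628.6, -227.9, 40.6]
eef_rot: [-0.001, 1.0, 0.0, 0.0]
wrist_force: [-0.3, 0.1, 1.7]
gripper_width: 27.4
grasp_force: 25.0
```

Emit:
carry_out(steps=[0, 0, 0.1, 0, 0, 0, 0, 0, 0, 0, 0, 0, 0, 0, 0, 0, 0, 0])

```text
clock: 12.47
tool_pos: [628.7, -227.9, 40.5]
eef_rot: [-0.002, 1.0, -0.0, 0.0]
wrist_force: [-2.2, 1.4, 5.3]
gripper_width: 27.8
grasp_force: 25.4
```

Emit:
carry_out(steps=[0, 0, 0, 0, 0, 0, 0, 0, 0, 0, 0, 0, 0, 0, 0, 0, 0, 0, 0, 0, 0, 0, 0, 0], grip=0)

```text
clock: 12.8
tool_pos: [628.6, -228.1, 39.0]
eef_rot: [-0.001, 1.0, 0.0, -0.0]
wrist_force: [0.2, -0.1, 0.2]
gripper_width: 43.0
grasp_force: 0.0
```

Emit:
carry_out(steps=[0, 0, -0.5, 0, 0, 0, 0, 0, -2, 0, 0, 0, 0, 0, -3.5, 0, 0, 0, 0, 0, -4, 0, 0, 0, 0, 0, -3, 0, 0, 0, 3, 0.2, -1, 0, 0, 0, 3.6, 0.3, 0, 0, 0, 0, 3.6, 0.3, 0, 0, 0, 0])

```text
clock: 13.47
tool_pos: [526.2, -220.2, 180.6]
eef_rot: [-0.001, 1.0, -0.0, 0.002]
wrist_force: [-0.8, 0.6, 0.1]
gripper_width: 43.0
grasp_force: 0.0
```

Emit:
carry_out(steps=[3.6, 0.3, 0, 0, 0, 0, 3.6, 0.3, 0, 0, 0, 0, 3.6, 0.2, 0, 0, 0, 0, 1.8, 0, 0, 0, 0, 0, 0, 0, 0, 0, 0, 0, 0, 0, 0, 0, 0, 0], grip=0.46)

```text
clock: 13.97
tool_pos: [400.3, -212.8, 180.3]
eef_rot: [-0.001, 1.0, -0.0, 0.001]
wrist_force: [0.7, -0.1, 0.2]
gripper_width: 62.7
grasp_force: 0.0
```

```bash
python3 - <<'E'
from h import *
w=snap('wrist','w11'); st=robot.get_state(); print(st['tool_pos'],w['eye'],st['gripper_width'])
hsv=cv2.cvtColor(w['pixels'],cv2.COLOR_RGB2HSV); m=((hsv[...,0]>10)&(hsv[...,0]<28)&(hsv[...,1]>100)).astype(np.uint8)
m[:,:200]=0;m[:,430:]=0;m[:100]=0;m[350:]=0
n,l,s,c=cv2.connectedComponentsWithStats(m); i=1+np.argmax(s[1:,4]); print(s[i],c[i])
x,y,ww,hh,_=s[i]; print('by sides/bottom:',px(w,x+ww/2,y+hh-1,91)-[21,0,0], px(w,x,y+hh*.6,91),px(w,x+ww,y+hh*.6,91))
E
```

```text
[ 401.31852422 -212.87329483  180.17657953] [ 315.96083919 -213.91280604  301.48835919] 62.291891817051194
[ 280  209   73   75 4348] [316.36062557 246.37718491]
by sides/bottom: [ 398.75982406 -213.41278665   91.        ] [ 401.91102814 -233.85924549   91.        ] [ 401.78048245 -193.09070964   91.        ]
```

Emit:
carry_out(steps=[0.2, 0, 1, 0, 0, 0, 0, 0, 2.5, 0, 0, 0, 0, 0, 2.5, 0, 0, 0, 0, 0, 1.5, 0, 0, 0, 0, 0, 0.6, 0, 0, 0, 0, 0, 0, 0, 0, 0, 0, 0, 0, 0, 0, 0])

```text
clock: 14.6
tool_pos: [399.8, -212.8, 98.5]
eef_rot: [-0.002, 1.0, -0.0, 0.0]
wrist_force: [0.3, -0.1, -0.4]
gripper_width: 62.2
grasp_force: 0.0
```

Emit:
carry_out(steps=[0, 0, 0, 0, 0, 0, 0, 0, 0, 0, 0, 0, 0, 0, 0, 0, 0, 0, 0, 0, 0, 0, 0, 0, 0, 0, 0, 0, 0, 0], grip=-1, newtons=35)

```text
clock: 15.02
tool_pos: [399.8, -212.8, 99.6]
eef_rot: [-0.002, 1.0, -0.0, 0.002]
wrist_force: [-0.4, 2.5, 6.9]
gripper_width: 40.4
grasp_force: 35.4
```

Emit:
carry_out(steps=[0, 0, -0.2, 0, 0, 0, 0, 0, -0.5, 0, 0, 0, 0, 0, -1, 0, 0, 0, 0, 0, -1.5, 0, 0, 0, 0, 0, -2, 0, 0, 0, 0, 0, -2, 0, 0, 0, 0, 0, -1, 0, 0, 0, 0, 0, 0, 0, 0, 0])

```text
clock: 15.68
tool_pos: [399.6, -212.9, 182.5]
eef_rot: [-0.001, 1.0, -0.0, 0.002]
wrist_force: [-0.4, 0.7, -2.0]
gripper_width: 40.1
grasp_force: 35.6
```

```bash
python3 - <<'E'
from h import *
w=snap('wrist','w12'); st=robot.get_state(); print(st['tool_pos'],st['gripper_width'],st['grasp_force'],st['wrist_force'])
plan(605,224,90)
E
```

```text
[ 398.62474444 -212.60477514  181.01351194] 40.545323689647965 35.619598031044006 [-0.78395748 -0.2092745  -2.85021105]
total cm [-20.73  43.61   9.14] turn [0.    0.002 0.002] rows 13.0
```

Emit:
carry_out(steps=[-0.6, 1.3, 0, 0, 0, 0, -1.2, 2.5, 0, 0, 0, 0, -1.65, 3.5, 0, 0, 0, 0, -1.65, 3.5, 0, 0, 0, 0, -1.65, 3.5, 0, 0, 0, 0, -1.65, 3.5, 0, 0, 0, 0, -1.65, 3.5, 0, 0, 0, 0, -1.65, 3.5, 0, 0, 0, 0])

```text
clock: 16.4
tool_pos: [514.1, 37.3, 178.6]
eef_rot: [-0.001, 1.0, -0.0, -0.002]
wrist_force: [0.8, 0.0, -2.2]
gripper_width: 40.3
grasp_force: 35.8
```

Emit:
carry_out(steps=[-1.65, 3.5, 0, 0, 0, 0, -1.65, 3.5, 0, 0, 0, 0, -1.65, 3.5, 0, 0, 0, 0, -1.65, 3.5, 0, 0, 0, 0, -1.5, 3, 1, 0, 0, 0, -0.8, 1.6, 2, 0, 0, 0, 0, 0, 2.5, 0, 0, 0, 0, 0, 2.5, 0, 0, 0])

```text
clock: 17.07
tool_pos: [602.6, 223.0, 97.1]
eef_rot: [-0.002, 1.0, -0.0, -0.001]
wrist_force: [-0.8, 0.3, -1.9]
gripper_width: 40.4
grasp_force: 35.8
```

Emit:
carry_out(steps=[0, 0, 2, 0, 0, 0, 0, 0, 1, 0, 0, 0, 0, 0, 0, 0, 0, 0, 0, 0, 0, 0, 0, 0, 0, 0, 0, 0, 0, 0])

```text
clock: 17.48
tool_pos: [604.2, 222.2, 71.4]
eef_rot: [-0.002, 1.0, 0.0, 0.001]
wrist_force: [-0.0, 0.3, -1.9]
gripper_width: 40.4
grasp_force: 35.8
```

```bash
cat >> h.py <<'E'
def rim(f,red,r,cut=345):
    w=load(f); hsv=cv2.cvtColor(w['pixels'],cv2.COLOR_RGB2HSV); H,S,V=hsv[...,0],hsv[...,1],hsv[...,2]
    lin=((H<6)|(H>172))&(S>130) if red else (H>100)&(H<135)&(S>100)
    P=[]
    for u in range(260,375,5):
        ys=np.nonzero(lin[:cut,u])[0]
        g=np.nonzero(np.diff(ys)>4)[0] if len(ys) else []
        if len(g): P.append(px(w,u,ys[g[0]]+.5,17)[:2])
    P=np.array(P)
    from scipy.optimize import least_squares
    o=least_squares(lambda c:np.hypot(*(P-c).T)-r,P.mean(0)+[r,0],loss='soft_l1'); print('rim fit',o.x.round(1),'rms',np.sqrt((o.fun**2).mean()).round(2),len(P))
E
python3 - <<'E'
from h import *
rim('w10',0,19.5)
w=snap('wrist','w13'); st=robot.get_state(); print(st['tool_pos'],st['gripper_width'],w['eye'])
rim('w13',1,26)
b=w['pixels'][120:420,120:520]
cv2.imwrite('pics/c13.png',cv2.resize(b,(800,600),interpolation=cv2.INTER_CUBIC)[:,:,::-1])
E
```

```text
h.py:28: RuntimeWarning: Mean of empty slice.
  o=least_squares(lambda c:np.hypot(*(P-c).T)-r,P.mean(0)+[r,0],loss='soft_l1'); print('rim fit',o.x.round(1),'rms',np.sqrt((o.fun**2).mean()).round(2),len(P))
  ret = ret.dtype.type(ret / rcount)
Traceback (most recent call last):
  File "h.py", line 28, in rim
    o=least_squares(lambda c:np.hypot(*(P-c).T)-r,P.mean(0)+[r,0],loss='soft_l1'); print('rim fit',o.x.round(1),'rms',np.sqrt((o.fun**2).mean()).round(2),len(P))
ValueError: Initial guess is outside of provided bounds
```

```bash
sed -i 's/        if len(g): P.append(px(w,u,ys\[g\[0\]\]+.5,17)\[:2\])/        if len(ys): P.append(px(w,u,(ys[g[0]] if len(g) else ys[-1])+.5,17)[:2])/' h.py
python3 - <<'E'
from h import *
rim('w10',0,19.5)
w=snap('wrist','w13'); st=robot.get_state(); print(st['tool_pos'],st['gripper_width'],w['eye'])
rim('w13',1,26)
b=w['pixels'][120:420,120:520]
cv2.imwrite('pics/c13.png',cv2.resize(b,(800,600),interpolation=cv2.INTER_CUBIC)[:,:,::-1])
E
```

```text
rim fit [ 628.4 -228.5] rms 1.47 23
[604.34150564 222.34608937  71.91482098] 40.20542917119582 [519.90409956 220.91834798 192.67102986]
rim fit [604.7 224.1] rms 1.3 23
```

View pics/c13.png

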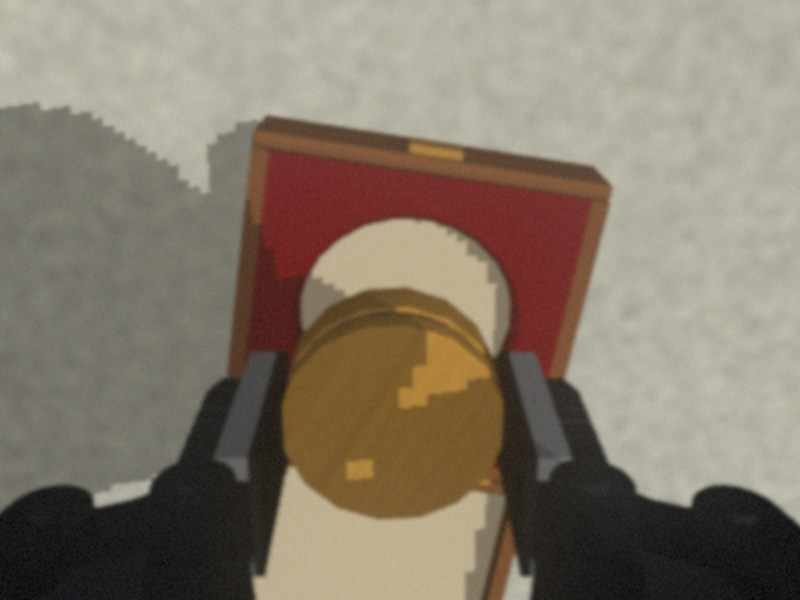

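The brass 200 g weight is held upright over its red case. The recess spans about 300–512 in the crop, so its centre is about 1.7 mm toward +y of the weight. Correct and lower.

Emit:
carry_out(steps=[0, 0.15, 0.8, 0, 0, 0, 0, 0, 1, 0, 0, 0, 0, 0, 0.5, 0, 0, 0, 0, 0, 0, 0, 0, 0, 0, 0, 0, 0, 0, 0])

```text
clock: 17.95
tool_pos: [603.0, 223.2, 46.6]
eef_rot: [-0.001, 1.0, -0.0, -0.001]
wrist_force: [-1.0, 0.3, -1.5]
gripper_width: 40.3
grasp_force: 35.8
```

```bash
python3 - <<'E'
from h import *
w=load('w13'); c=lambda x,y:(120+x/2,120+y/2)
print(px(w,*c(406,219),17)+[26,0,0],px(w,*c(300,305),17),px(w,*c(512,305),17))
w=snap('wrist','w14'); st=robot.get_state(); print(st['tool_pos'])
rim('w14',1,26)
E
```

```text
[605.49364059 224.47266825  17.        ] [601.07485442 199.56428818  17.        ] [600.92596064 249.77238875  17.        ]
[603.40440594 223.38659591  47.11408475]
rim fit [604.6 224.2] rms 0.11 23
```

Emit:
carry_out(steps=[-0.1, 0.1, 0.3, 0, 0, 0, 0, 0, 0.3, 0, 0, 0, 0, 0, 0.2, 0, 0, 0, 0, 0, 0.1, 0, 0, 0, 0, 0, 0, 0, 0, 0, 0, 0, 0, 0, 0, 0])

```text
clock: 18.5
tool_pos: [604.3, 224.5, 38.6]
eef_rot: [-0.001, 1.0, 0.0, 0.0]
wrist_force: [-1.4, -0.4, 1.5]
gripper_width: 40.5
grasp_force: 37.5
```

Emit:
carry_out(steps=[0, 0, 0.1, 0, 0, 0, 0, 0, 0, 0, 0, 0, 0, 0, 0, 0, 0, 0])

```text
clock: 18.75
tool_pos: [604.4, 224.5, 38.6]
eef_rot: [-0.002, 1.0, -0.0, 0.0]
wrist_force: [-2.4, -0.3, 5.1]
gripper_width: 40.1
grasp_force: 40.1
```

Emit:
carry_out(steps=[0, 0, 0, 0, 0, 0, 0, 0, 0, 0, 0, 0, 0, 0, 0, 0, 0, 0, 0, 0, 0, 0, 0, 0], grip=0.4)

```text
clock: 19.08
tool_pos: [604.5, 224.5, 37.1]
eef_rot: [-0.001, 1.0, 0.0, 0.0]
wrist_force: [0.4, 0.0, 1.3]
gripper_width: 59.9
grasp_force: 0.0
```

Emit:
carry_out(steps=[0, 0, -0.5, 0, 0, 0, 0, 0, -2, 0, 0, 0, 0, 0, -3.5, 0, 0, 0, 0, 0, -4, 0, 0, 0, 0, 0, -3, 0, 0, 0, 1, -2, -1, 0, 0, 0, 1.65, -3.5, 0, 0, 0, 0, 1.65, -3.5, 0, 0, 0, 0])

```text
clock: 19.75
tool_pos: [561.7, 134.3, 178.7]
eef_rot: [-0.002, 1.0, 0.001, 0.001]
wrist_force: [0.0, -0.7, 0.4]
gripper_width: 59.6
grasp_force: 0.0
```

Emit:
carry_out(steps=[1.65, -3.5, 0, 0, 0, 0, 1.65, -3.5, 0, 0, 0, 0, 1.65, -3.5, 0, 0, 0, 0, 1.65, -3.5, 0, 0, 0, 0, 1.65, -3.5, 0, 0, 0, 0, 1.65, -3.5, 0, 0, 0, 0, 1.65, -3.5, 0, 0, 0, 0, 1.65, -3.5, 0, 0, 0, 0], grip=0.85)

```text
clock: 20.42
tool_pos: [429.4, -147.5, 177.9]
eef_rot: [-0.002, 1.0, -0.0, 0.001]
wrist_force: [1.4, -1.2, -0.5]
gripper_width: 78.9
grasp_force: 0.0
```

Emit:
carry_out(steps=[1.65, -3.5, 0, 0, 0, 0, 1.5, -3, 0, 0, 0, 0, 0, 0, 0, 0, 0, 0, 0, 0, 0, 0, 0, 0])

```text
clock: 20.75
tool_pos: [398.3, -212.5, 177.7]
eef_rot: [0.0, 1.0, -0.0, 0.0]
wrist_force: [1.0, -0.0, -0.7]
gripper_width: 79.4
grasp_force: 0.0
```

```bash
python3 - <<'E'
from h import *
w=snap('wrist','w15'); st=robot.get_state(); print(st['tool_pos'],w['eye'],st['gripper_width'])
b=w['pixels'][140:440,120:520]
cv2.imwrite('pics/c15.png',cv2.resize(b,(800,600),interpolation=cv2.INTER_CUBIC)[:,:,::-1])
E
```

```text
[ 398.99842542 -211.64550959  177.67245215] [ 314.16912948 -213.32943499  299.01420544] 78.59261062656748
```

View pics/c15.png

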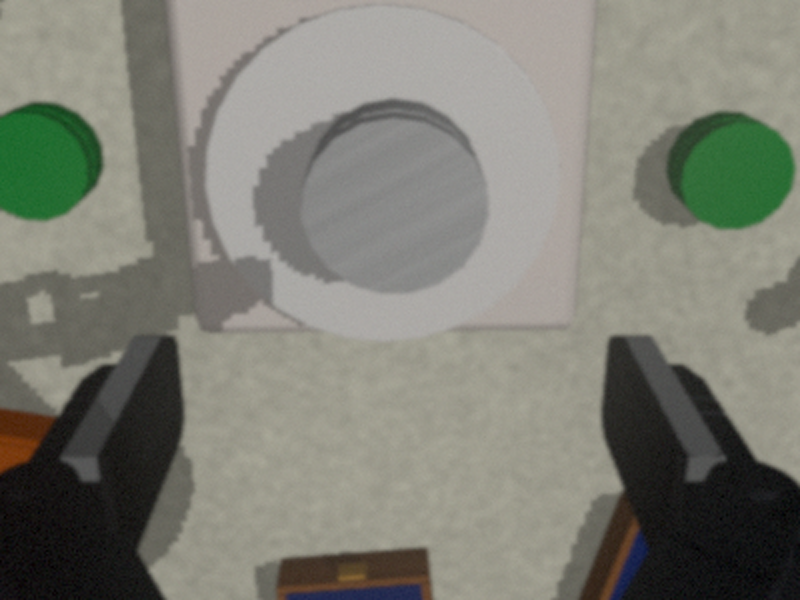

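```bash
python3 - <<'E'
from h import *
w=load('w15'); print(px(w,317.5,242.5,73.5),px(w,317.5,286.5,73.5)-[28,0,0]); plan(399,-212.5,72)
E
```

```text
[ 398.50193527 -212.49523146   73.5       ] [ 399.39221372 -212.47613632   73.5       ]
total cm [ 1.000e-02 -8.000e-02  1.057e+01] turn [-0.     0.001  0.001] rows 3.0
```

The 500 g weight alone is on the pan, centre about (399,-212.5), right under the gripper. Descend and grip.

Emit:
carry_out(steps=[0, -0.05, 1.5, 0, 0, 0, 0, 0, 3, 0, 0, 0, 0, 0, 3, 0, 0, 0, 0, 0, 2, 0, 0, 0, 0, 0, 1, 0, 0, 0, 0, 0, 0, 0, 0, 0, 0, 0, 0, 0, 0, 0])

```text
clock: 21.38
tool_pos: [399.9, -210.8, 72.2]
eef_rot: [-0.003, 1.0, -0.0, -0.0]
wrist_force: [-0.4, -0.5, -0.1]
gripper_width: 79.1
grasp_force: 0.0
```

Emit:
carry_out(steps=[0, 0, 0, 0, 0, 0, 0, 0, 0, 0, 0, 0, 0, 0, 0, 0, 0, 0, 0, 0, 0, 0, 0, 0, 0, 0, 0, 0, 0, 0], grip=-1, newtons=60)

```text
clock: 21.8
tool_pos: [400.4, -211.7, 74.0]
eef_rot: [-0.002, 1.0, -0.0, 0.002]
wrist_force: [-0.1, 2.7, 5.8]
gripper_width: 54.5
grasp_force: 62.6
```

Emit:
carry_out(steps=[0, 0, -0.2, 0, 0, 0, 0, 0, -0.5, 0, 0, 0, 0, 0, -1, 0, 0, 0, 0, 0, -1.5, 0, 0, 0, 0, 0, -2, 0, 0, 0, 0, 0, -2, 0, 0, 0, 0, 0, -1, 0, 0, 0, 0, 0, 0, 0, 0, 0])

```text
clock: 22.47
tool_pos: [400.0, -211.8, 156.5]
eef_rot: [-0.001, 1.0, -0.0, 0.002]
wrist_force: [0.5, -1.0, -5.0]
gripper_width: 54.1
grasp_force: 64.2
```

```bash
python3 - <<'E'
from h import *
st=robot.get_state(); print(st['tool_pos'],st['gripper_width'],st['grasp_force'],st['wrist_force'])
plan(616,-76,72)
E
```

```text
[ 400.02681778 -211.83142557  156.53215347] 54.06913004273765 64.19660210609436 [ 0.47164417 -1.04885349 -5.02849957]
total cm [-21.59  13.53   8.55] turn [-0.001  0.005  0.003] rows 7.0
```

Emit:
carry_out(steps=[-1.2, 0.7, 0, 0, 0, 0, -2.4, 1.5, 0, 0, 0, 0, -3, 1.9, 0, 0, 0, 0, -3, 1.9, 0, 0, 0, 0, -3, 1.9, 0, 0, 0, 0, -3, 1.9, 0, 0, 0, 0, -3, 1.9, 0, 0, 0, 0, -2, 1.2, 1, 0, 0, 0])

```text
clock: 23.13
tool_pos: [608.5, -79.6, 144.0]
eef_rot: [-0.002, 1.0, -0.0, 0.002]
wrist_force: [1.1, -0.6, -3.5]
gripper_width: 54.1
grasp_force: 64.3
```

Emit:
carry_out(steps=[-1, 0.6, 2, 0, 0, 0, 0, 0, 2.5, 0, 0, 0, 0, 0, 2, 0, 0, 0, 0, 0, 1, 0, 0, 0, 0, 0, 0, 0, 0, 0, 0, 0, 0, 0, 0, 0])

```text
clock: 23.63
tool_pos: [614.5, -76.0, 68.3]
eef_rot: [-0.002, 1.0, -0.0, -0.001]
wrist_force: [-0.0, -0.5, -4.2]
gripper_width: 54.1
grasp_force: 64.4
```

```bash
python3 - <<'E'
from h import *
w=snap('wrist','w16'); st=robot.get_state(); print(st['tool_pos'],st['gripper_width'])
rim('w16',0,33)
E
```

```text
[615.43299845 -76.05918103  69.74162413] 53.77067758906162
rim fit [616.6 -76.1] rms 0.19 23
```

Emit:
carry_out(steps=[-0.1, 0, 0.8, 0, 0, 0, 0, 0, 0.8, 0, 0, 0, 0, 0, 0.4, 0, 0, 0, 0, 0, 0, 0, 0, 0, 0, 0, 0, 0, 0, 0])

```text
clock: 24.1
tool_pos: [615.5, -76.1, 49.1]
eef_rot: [-0.001, 1.0, -0.0, -0.0]
wrist_force: [0.8, -1.0, -4.9]
gripper_width: 53.9
grasp_force: 64.4
```

```bash
python3 - <<'E'
from h import *
w=snap('wrist','w17'); st=robot.get_state(); print(st['tool_pos'],st['gripper_width'])
rim('w17',0,33)
E
```

```text
[615.82351638 -76.11902476  49.44853338] 53.771750632745565
rim fit [616.8 -76.1] rms 0.18 23
```

Emit:
carry_out(steps=[-0.1, 0, 0.3, 0, 0, 0, 0, 0, 0.4, 0, 0, 0, 0, 0, 0.3, 0, 0, 0, 0, 0, 0.1, 0, 0, 0, 0, 0, 0, 0, 0, 0, 0, 0, 0, 0, 0, 0])

```text
clock: 24.65
tool_pos: [616.7, -76.0, 38.2]
eef_rot: [-0.001, 1.0, -0.0, 0.0]
wrist_force: [-0.1, 0.9, -4.5]
gripper_width: 54.2
grasp_force: 64.5
```

Emit:
carry_out(steps=[0, 0, 0.1, 0, 0, 0, 0, 0, 0, 0, 0, 0, 0, 0, 0, 0, 0, 0])

```text
clock: 24.9
tool_pos: [616.7, -76.1, 38.1]
eef_rot: [-0.002, 1.0, -0.0, 0.0]
wrist_force: [-2.5, 0.8, 2.6]
gripper_width: 53.8
grasp_force: 65.0
```

Contact: the force went from -4.5 N to +2.6 N. Release, rise and look.

Emit:
carry_out(steps=[0, 0, 0, 0, 0, 0, 0, 0, 0, 0, 0, 0, 0, 0, 0, 0, 0, 0, 0, 0, 0, 0, 0, 0], grip=0.75)

```text
clock: 25.23
tool_pos: [617.3, -76.0, 37.6]
eef_rot: [-0.001, 1.0, -0.0, 0.001]
wrist_force: [0.5, -0.6, 0.5]
gripper_width: 75.0
grasp_force: 0.0
```

Emit:
carry_out(steps=[0, 0, -0.5, 0, 0, 0, 0, 0, -2, 0, 0, 0, 0, 0, -3.5, 0, 0, 0, 0, 0, -4, 0, 0, 0, 0, 0, -4, 0, 0, 0, 3, 0, -4, 0, 0, 0, 3, 2, -2, 0, 0, 0, 0, 2, 0, 0, 0, 0])

```text
clock: 25.9
tool_pos: [560.1, -36.7, 237.3]
eef_rot: [-0.001, 1.0, 0.001, 0.005]
wrist_force: [-0.0, 0.2, -0.1]
gripper_width: 74.5
grasp_force: 0.0
```

Emit:
carry_out(steps=[0, 3, 0, 0, 0, 0, 0, 0, 0, 0, 0, 0, 0, 0, 0, 0, 0, 0])

```text
clock: 26.15
tool_pos: [561.5, -5.1, 231.4]
eef_rot: [-0.003, 1.0, 0.0, 0.001]
wrist_force: [-0.6, 0.6, 0.2]
gripper_width: 75.0
grasp_force: 0.0
```

```bash
python3 - <<'E'
from h import *
w=snap('wrist','w18'); s=snap('scene','sc18'); print(robot.get_state()['tool_pos'])
a=cv2.resize(w['pixels'][150:400],(800,312),interpolation=cv2.INTER_CUBIC)
b=cv2.resize(s['pixels'][215:405,180:500],(485,288),interpolation=cv2.INTER_CUBIC); b=np.hstack([b,np.zeros((288,315,3),np.uint8)])
cv2.imwrite('pics/c18.png',np.vstack([a,b])[:,:,::-1])
E
```

```text
[561.4852264   -6.43170624 230.6978005 ]
```

View pics/c18.png

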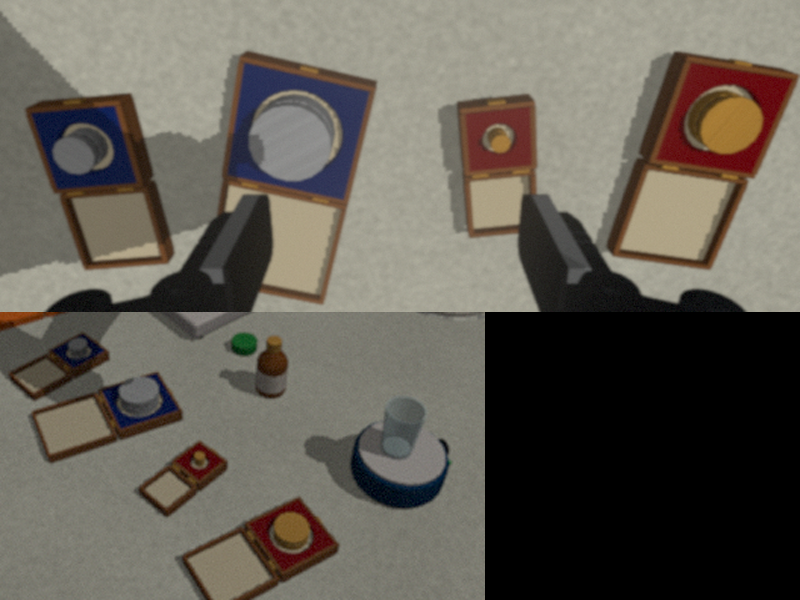

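All four weights stand upright and centred in their own recesses: 100 g at (80,150), 500 g at (292,140), 20 g at (498,140) and 200 g at (730,122). The bottle and beaker are in place. Handing in.

```bash
python3 -c "
from rig import robot
print(robot.close_job())"
```

```text
the job is handed in; nothing more can be done
None
```

I moved all four weights into the recesses of their own cases, upright and set down gently, left the bottle and beaker untouched, and handed the job in at about 26 s of the 120 s limit; the hand-in returned no verdict.

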